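# Press the work carrier down and slide it under the drill jig's leaf spring

## Task

Load the drill jig on the bench: with the fingertips on the black pad, press the blue carrier down firmly until it lies flat on the jig's bed, and keep pressing as you slide it under the dark bridge and the copper leaf spring, fully home against the red end stop, so that the sprung lifter plate pops up behind it. Then take the hand away. Do not grasp, lift or carry the carrier, and leave the other things on the bench where they are.

Things in the scene. Friction and masses are not known exactly. Their poses are not given: they have to be found in the camera images.
- jig: Drill jig, 290 x 100 mm, bolted down. Origin on the table under it; x axis = direction of travel, z up. Heights are above the table. Green guides 46 mm apart (tops at 27 mm) line a steel bed with its top at 12 mm. Low green back stop: face at x = -138 mm, 24 mm high. Sprung lifter plate from x = -132 to -36 mm. Copper leaf spring from x = 55 to 100 mm.
- carrier: Loose blue carrier, 150 x 44 x 14 mm, about 0.28 kg, brass plate in its front half, lying on the raised lifter. Origin: centre of its underside; x axis towards its nose, parallel to the jig's x. Underside at 20 mm at the start, when its nose would butt against the bridge; pressed fully down it is at 12 mm and passes with 4 mm to spare. Home: origin at jig x = 45 mm, after 95 to 105 mm of travel.
- carrier_rib (a point): Middle of the top of the yellow rib that stands across the carrier, 10 mm thick, 8 mm high: 15 mm behind the carrier's centre, 22 mm above its underside. A fingertip on the pad can push against its rear face.
- carrier_pad (a point): Centre of the black pad on the carrier's top: 47 mm behind its centre, 14 mm above its underside. The pad is 54 x 36 mm, its front edge at the rear face of the rib.
- jig_bridge (a point): Middle of the underside of the dark bridge across the guides, 30 mm above the table; the bridge reaches from jig x = 35 to 55 mm, its top at 47 mm with a brass bushing up to 52 mm.
- jig_stop (a point): Middle of the face of the red end stop, at jig x = 120 mm, 24 mm above the table; the stop is 36 mm high. The carrier's nose touches it when home.
- lifter (a joint): Sprung lifter plate under the carrier: 0 = up (top at 20 mm), 0.008 m = fully down, flush with the bed. It takes about 6 N to start and 12 N to reach the bottom (the carrier's weight of about 3 N helps). It springs up behind the carrier's tail once the tail has passed its front edge, in the last 6 mm of travel.
- leaf (a joint): Copper leaf spring, hinged at the bridge, sloping down in the direction of travel to about 5 mm above the bed: 0 = rest, grows (rad) as the carrier's nose lifts it; about 0.2 when the carrier is under it. It presses down with 3 to 5 N. Sliding the pressed carrier takes about 6 N before the spring and 12 to 15 N while the nose lifts it, less again for the last 15 mm.
- tin: Bystander: small round tin, grey lid and yellow side, 52 mm across, 45 mm high; origin under it.
- chuck_key: Bystander: steel drill chuck key (T shape), 80 mm by 70 mm, 16 mm high; origin under it.
- oil: Bystander: oil bottle with red cap, 56 mm across, 150 mm high; origin under it.
- jar: Bystander: brown glass jar with steel lid, 68 mm across, 85 mm high; origin under it.
- mug: Bystander: blue mug, 80 mm across, 90 mm high; origin under it.
- screwdriver: Bystander: screwdriver with orange handle, lying; origin under it.
- wrench: Bystander: steel wrench, lying; origin under it.

How it is judged:
By the outcome, as a careful person would: the job done as asked, in the order asked, and still so for the second after the job is handed in, with the robot touching nothing.
It also fails if it takes over 40 s, if anything falls off the work surface, if the arm or the gripper's body presses on something with over 40 N, if the wrist force passes 120 N, or if a joint passes its speed limit or range.

## Robot

A 7-joint arm with a two-finger parallel gripper is mounted at the origin on the work surface. World frame = base frame: x ahead of the robot, y to its left, z up, the work surface at z = 0. Lengths are in m, angles in rad, forces in N, time in s.
With the tool pointing down it reaches from about 0.4 to 0.85 m from the base axis. Payload 4.5 kg.
Tool frame: the origin (TCP) lies midway between the tips of the shut fingers; the grasp point (between the pads) lies 19 mm behind it; z points along the fingers, y is the line along which they close (so a half turn about z gives the same grasp; the last joint's range is limited). The gripper opens to 88 mm and grips with 3 to 60 N. Pads are 18 mm wide; open, the fingers measure 123 mm over their backs; the gripper's body (75 mm by 187 mm) begins 45 mm behind the grasp point.
Start: joints at [-1.255, 0.689, -0.195, 1.565, 0.157, 0.902, -0.215], TCP at [0.174, 0.6, 0.239] pointing down, gripper open.
Joint ranges: [-3.01, 3.01], [-0.46, 2.08], [-1.47, 1.51], [0.13, 2.56], [-1, 4.14], [0.04, 2.09], [-2.66, 2.66]. Speed limits (rad/s): [2.57, 2.57, 3.14, 3.14, 3.14, 3.14, 3.14].

## Interface

Orientations are given as a unit quaternion [x, y, z, w].
In Python, from plant import r gives the robot as it stands.
- The arm moves only by the tool carry_out, never from a script. Its argument "plan" is a list of rows, each an object with "rot": the turn, a rotation vector about the tool's x, y, z in rad, a list of three; "xyz": the shift along the tool's x, y, z in m, a list of three; "grip": the closure in counts, from 0 (fully open) to 255 (shut). In form: [{"rot": [wx, wy, wz], "xyz": [dx, dy, dz], "grip": grip}, ...]. A call has 1 to 8 rows; each row is the pose to reach, as a shift and turn from the pose commanded when the call began, along the tool's axes at that moment; what a row does not reach only later rows make up. A row lasts 1/12 s, in which the tool goes at most 41.7 mm and 7.16 degrees, less where a joint would pass 70% of its speed; a pose out of reach is approached as far as the arm can. A call with a gripper value outside its range is refused whole. The fingers move at their own pace and stop on an object; "squeeze" is the grip in N (left out, the last holds). Time passes only in rows, so rows that repeat a pose let the fingers close. It gives the time, the measured TCP pose, the force, the opening and the grip force at its end, in the units of the state.
- r.get_state(): the state, without advancing time (a new reading comes with each control period).
- r.snapshot(name): name is "scene" or "top" or "wrist"; returns the picture (480x640x3 uint8, red, green, blue); there is no depth.
- r.camera_params(name): a dict with "fx", "fy", "cx", "cy" (pixels), "position" and "attitude" of the camera in the world; the wrist camera has in their place "hand_eye" (4x4, takes a point from camera to tool coordinates, whose origin is the TCP and whose axes are the flange's). Camera axes: x right, y down, z forward; pixel columns grow to the right and rows downward; lengths in m; the calibration is good to about 2 mm. A picture is of the moment at which its call begins: read the wrist's pose just before it. camera_params takes no time and is no camera call.
- r.finish_job(): hands the job in; it is judged then, once.
The state is a dict: "clock": time; "q": joint angles; "qd": joint speeds; "joint_torque": joint torques, N m; "tool_pos": TCP position; "eef_rot": TCP orientation; "contact_force": force on the tool from outside, world axes, zero at the start; "moment": the same for the moment, N m; "opening": opening from 0.0 (shut) to 1.0 (fully open); "finger_force": force on a finger pad.
Only numpy, scipy, OpenCV 4.12 (cv2) and the standard library are available. Lean on these libraries where they do the work, as an engineer would, in place of code of your own. Each camera call takes 0.05 s, during which the arm holds its last target. There are 200 camera calls.

## Working session

There is one attempt and no reset: what is moved stays moved. The work goes in short steps, Python scripts to look and compute and a tool call to move; the robot and the scene stay as the last step left them, time stands still between calls to the robot, and variables do not carry over. Pictures are saved under pics/ and viewed, at most 10 in all, crops included, and the job is handed in when it is done.

Besides the shell and the picture viewer there is one more tool, called after ">>>" as name(argument=value, ...), one argument or row to a line, values as JSON. carry_out: Moves the arm, as the interface text tells. Its arguments: {"type":"object","properties":{"plan":{"type":"array"},"squeeze":{"type":"number"}},"required":["plan"]}

```bash
mkdir -p pics
python3 - <<'E'
from plant import r
import cv2
s=r.get_state();print(s)
for n in ("scene","top"):
    cv2.imwrite(f"pics/{n}0.png",r.snapshot(n)[:,:,::-1]);print(r.camera_params(n))
print(r.camera_params("wrist"))
E
```

```text
{'clock': 0.0, 'q': array([-1.25519129,  0.68999862, -0.19449894,  1.5663363 ,  0.15731666,
        0.90251498, -0.21513241]), 'qd': array([ 1.72592923e-03,  4.39821035e-04,  4.77737037e-04,  2.73208916e-05,
        6.06141343e-04, -1.31565369e-03, -1.37034052e-03]), 'joint_torque': array([-2.66742172e-04, -5.27565873e+01, -1.26745664e+00, -1.53429651e+01,
       -5.27622993e-02,  6.51666167e-03,  1.85295530e-04]), 'tool_pos': array([0.17369011, 0.59971821, 0.2379026 ]), 'eef_rot': array([ 1.40412041e-01,  9.90092718e-01, -9.30852645e-04, -5.20494921e-05]), 'contact_force': array([ 0.01641942, -0.02075795,  0.39341084]), 'moment': array([ 0.00790869,  0.02050461, -0.00823912]), 'finger_force': 0.0, 'opening': 0.9994987545541419}
{'fx': 619.0972471328122, 'fy': 619.0972471328122, 'cx': 327.15763637897595, 'cy': 239.4201782323684, 'position': array([1.3744809 , 1.1171457 , 1.22812618]), 'attitude': array([ 0.25923864,  0.86989033, -0.39827305, -0.13215413])}
{'fx': 591.8799525961698, 'fy': 591.8799525961698, 'cx': 323.7941788918133, 'cy': 238.9237953696238, 'position': array([0.4310448 , 0.01265333, 1.37117713]), 'attitude': array([-0.69645883,  0.71492336, -0.04255047,  0.04493486])}
{'fx': 342.3065409267356, 'fy': 342.3065409267356, 'cx': 320.1620972250027, 'cy': 238.20353175870915, 'hand_eye': array([[-3.02967042e-04, -9.60649235e-01, -2.77764208e-01,
         7.01427590e-02],
       [ 9.99999714e-01, -9.85033623e-05, -7.50059835e-04,
         2.68644604e-04],
       [ 6.93183698e-04, -2.77764356e-01,  9.60648990e-01,
        -1.46104369e-01],
       [ 0.00000000e+00,  0.00000000e+00,  0.00000000e+00,
         1.00000000e+00]])}
```

View pics/top0.png

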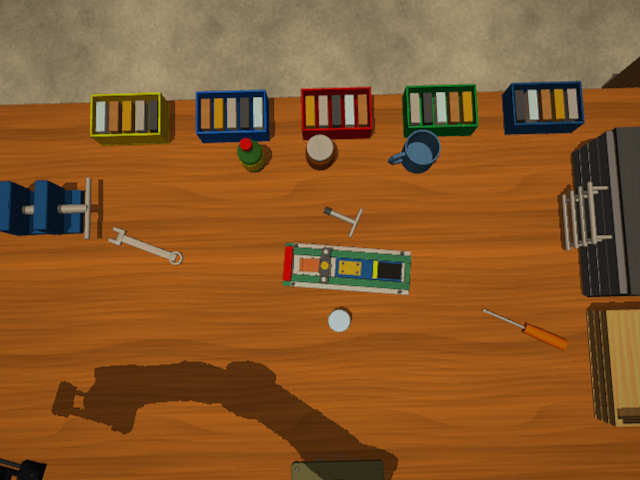

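View pics/scene0.png

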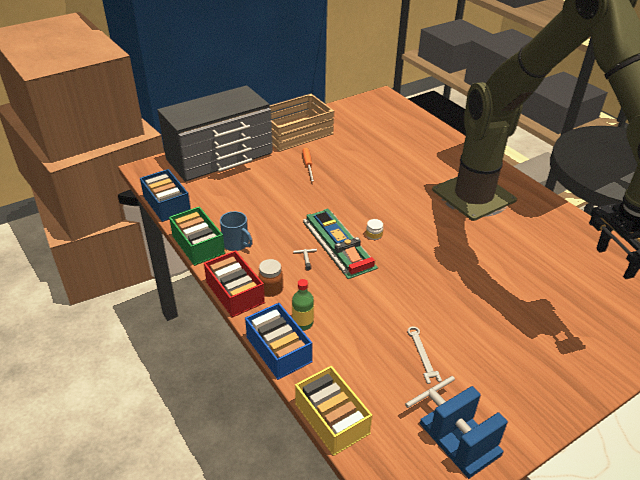

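The top view shows the jig: red stop at about (289,264), bridge (325,265), yellow rib (374,269), black pad (390,270). The direction of travel is image-left (about world +y). The tin sits below it at (339,320) and the chuck key above it at (345,220). The scene view shows the same jig at (340,240), and the arm clear of everything.

```bash
cat > h.py <<'E'
import numpy as np, cv2
from scipy.spatial.transform import Rotation as R
from plant import r
def cam(n,s=None):
    p=r.camera_params(n)
    if n!="wrist": return p,R.from_quat(p["attitude"]).as_matrix(),np.array(p["position"])
    A=R.from_quat(s["eef_rot"]).as_matrix();H=p["hand_eye"]
    return p,A@H[:3,:3],A@H[:3,3]+s["tool_pos"]
def ray(c,uv,z):
    p,M,t=c; d=M@[(uv[0]-p["cx"])/p["fx"],(uv[1]-p["cy"])/p["fy"],1]
    return t+d*(z-t[2])/d[2]
def proj(c,X):
    p,M,t=c; v=M.T@(np.array(X)-t); return np.array([p["fx"]*v[0]/v[2]+p["cx"],p["fy"]*v[1]/v[2]+p["cy"]])
def blob(im,lo,hi,box=None):
    m=cv2.inRange(cv2.cvtColor(im,cv2.COLOR_RGB2HSV),np.array(lo),np.array(hi))
    if box: k=np.zeros_like(m);k[box[1]:box[3],box[0]:box[2]]=255;m&=k
    c,_=cv2.findContours(m,cv2.RETR_EXTERNAL,cv2.CHAIN_APPROX_NONE)
    b=max(c,key=cv2.contourArea);return cv2.minAreaRect(b)
E
python3 - <<'E'
from h import *
im=cv2.cvtColor(cv2.imread("pics/top0.png"),cv2.COLOR_BGR2RGB);c=cam("top");B=(275,235,420,300)
P={}
for n,lo,hi,z in (("stop",(0,150,80),(8,255,255),.036),("rib",(24,150,120),(34,255,255),.042),("pad",(0,0,0),(180,255,45),.034)):
    box=B if n=="stop" else ((368,255,382,285) if n=="rib" else (376,255,410,285))
    q=blob(im,lo,hi,box);P[n]=ray(c,q[0],z);w=[ray(c,k,z) for k in cv2.boxPoints(q)]
    print(n,q,P[n].round(4),np.linalg.norm(w[0]-w[1]).round(4),np.linalg.norm(w[1]-w[2]).round(4))
d=P["stop"]-P["pad"];print("yaw",np.degrees(np.arctan2(d[1],d[0])),np.linalg.norm(d[:2]))
cv2.imwrite("pics/crop.png",cv2.resize(im[235:300,275:420,::-1],None,fx=5,fy=5,interpolation=2))
print("tin",ray(c,(339,320),.045),"key",ray(c,(345,220),.01))
E
```

```text
stop ((287.6147155761719, 263.0088195800781), (8.283223152160645, 34.436729431152344), 4.398705005645752) [0.5445 0.0983 0.036 ] 0.0781 0.0188
rib ((375.0, 269.0), (16.0, 4.0), 90.0) [ 0.5253 -0.0983  0.042 ] 0.009 0.036
pad ((389.0, 270.5), (15.0, 22.0), 90.0) [ 0.5217 -0.1305  0.034 ] 0.0498 0.0339
yaw 84.3007513559395 0.22986138550246105
tin [ 0.41392443 -0.01406206  0.045     ] key [ 0.64351572 -0.03540841  0.01      ]
```

View pics/crop.png

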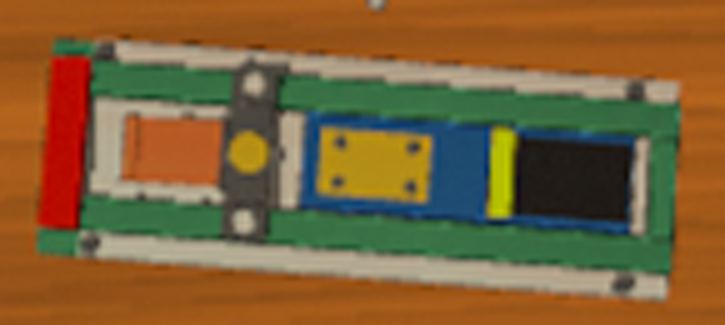

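The crop shows the carrier with its rib at about x=500 (crop px), the pad behind it at 575, the bridge at 250, the leaf at 170 and the stop at 65. The order agrees with the description, and the measured pad is 50x34 mm. Next I move over to the pad with the fingers shut.

>>> carry_out(
  plan=[
    {"rot":[0,0,0],"xyz":[-0.038,-0.016,0],"grip":255},
    {"rot":[0,0,0],"xyz":[-0.076,-0.033,0],"grip":255},
    {"rot":[0,0,0],"xyz":[-0.114,-0.049,0],"grip":255},
    {"rot":[0,0,0],"xyz":[-0.152,-0.066,0],"grip":255},
    {"rot":[0,0,0],"xyz":[-0.19,-0.082,0],"grip":255},
    {"rot":[0,0,0],"xyz":[-0.228,-0.099,0],"grip":255},
    {"rot":[0,0,0],"xyz":[-0.266,-0.115,0],"grip":255},
    {"rot":[0,0,0],"xyz":[-0.3,-0.13,0],"grip":255},
  ],
  squeeze=20,
)

```text
clock: 0.77
tool_pos: [0.4277, 0.3896, 0.2384]
eef_rot: [0.141, 0.99, -0.001, 0.0]
contact_force: [0.2, 0.4, -0.8]
opening: 0.414
finger_force: 0.0
```

>>> carry_out(
  plan=[
    {"rot":[0,0,0],"xyz":[-0.015,-0.031,0],"grip":255},
    {"rot":[0,0,0],"xyz":[-0.031,-0.062,0],"grip":255},
    {"rot":[0,0,0],"xyz":[-0.047,-0.094,0],"grip":255},
    {"rot":[0,0,0],"xyz":[-0.062,-0.125,0],"grip":255},
    {"rot":[0,0,0],"xyz":[-0.078,-0.157,0],"grip":255},
    {"rot":[0,0,0],"xyz":[-0.094,-0.188,0],"grip":255},
    {"rot":[0,0,0],"xyz":[-0.109,-0.22,0],"grip":255},
    {"rot":[0,0,0],"xyz":[-0.125,-0.25,0],"grip":255},
  ],
)

```text
clock: 1.43
tool_pos: [0.4759, 0.1151, 0.2385]
eef_rot: [0.14, 0.99, -0.0, -0.0]
contact_force: [0.9, -1.0, 0.8]
opening: 0.002
finger_force: 0.0
```

>>> carry_out(
  plan=[
    {"rot":[0,0,0],"xyz":[-0.015,-0.031,0],"grip":255},
    {"rot":[0,0,0],"xyz":[-0.031,-0.062,0],"grip":255},
    {"rot":[0,0,-0.05],"xyz":[-0.047,-0.094,0],"grip":255},
    {"rot":[0,0,-0.1],"xyz":[-0.062,-0.125,0],"grip":255},
    {"rot":[0,0,-0.15],"xyz":[-0.078,-0.157,0],"grip":255},
    {"rot":[0,0,-0.19],"xyz":[-0.094,-0.188,0],"grip":255},
    {"rot":[0,0,-0.19],"xyz":[-0.109,-0.22,0],"grip":255},
    {"rot":[0,0,-0.19],"xyz":[-0.112,-0.225,0],"grip":255},
  ],
)

```text
clock: 2.1
tool_pos: [0.521, -0.1384, 0.238]
eef_rot: [0.051, 0.999, -0.002, -0.0]
contact_force: [0.3, -0.2, 0.5]
opening: 0.003
finger_force: 0.0
```

Run:
```python
from h import *
import time
s=r.get_state();im=r.snapshot("wrist");cv2.imwrite("pics/w1.png",im[:,:,::-1])
print(s["clock"],s["tool_pos"],s["eef_rot"],s["contact_force"],s["qd"].round(3),s["opening"])
```

```text
2.1 [ 0.52096767 -0.13837095  0.23799255] [ 5.09034442e-02  9.98701039e-01 -2.22898330e-03 -3.25249691e-04] [ 0.26011456 -0.24611231  0.48928049] [ 0.05   0.027 -0.062 -0.048 -0.03   0.041  0.052] 0.00263624056675939
```

View pics/w1.png

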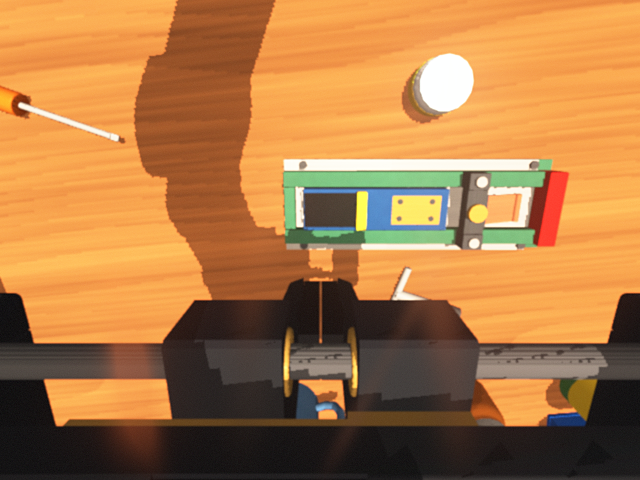

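The wrist view shows the pad at (332,210), the rib at (362,211), the bridge at (475,211) and the red stop at (552,208). The jig is nearly parallel to the tool's y axis.

Run:
```python
from h import *
s=r.get_state();s["tool_pos"]=np.array([ 0.52096767,-0.13837095,0.23799255]);s["eef_rot"]=np.array([ 5.09034442e-02,9.98701039e-01,-2.22898330e-03,-3.25249691e-04])
im=cv2.cvtColor(cv2.imread("pics/w1.png"),cv2.COLOR_BGR2RGB);c=cam("wrist",s);P={}
for n,lo,hi,z,box in (("stop",(0,150,80),(8,255,255),.036,(530,160,580,250)),("rib",(24,150,120),(34,255,255),.042,(352,185,372,236)),("pad",(0,0,0),(180,255,60),.034,(300,185,358,236))):
    q=blob(im,lo,hi,box);P[n]=ray(c,q[0],z);w=[ray(c,k,z) for k in cv2.boxPoints(q)]
    print(n,np.round(q[0],1),P[n].round(4),np.linalg.norm(w[0]-w[1]).round(4),np.linalg.norm(w[1]-w[2]).round(4))
g=blob(im,(0,0,150),(180,60,255),(280,155,560,168));print(g)
a,b=ray(c,(286,248),.0),ray(c,(286,160),.0)
# pad edges: rows giving same x for yaw
for n in("pad","rib"):
    d=P["stop"]-P[n];print(n,"yaw",np.degrees(np.arctan2(d[1],d[0])),np.linalg.norm(d[:2]))
T=R.from_quat(s["eef_rot"]).as_matrix();print("tool y yaw",np.degrees(np.arctan2(T[1,1],T[0,1])))
t=r.get_state();print(t["tool_pos"],t["contact_force"])
```

```text
stop [546.4 207.7] [0.542  0.0923 0.036 ] 0.0796 0.0308
rib [361. 211.] [ 0.5249 -0.0982  0.042 ] 0.01 0.0393
pad [300.5 228. ] [ 0.5384 -0.1622  0.034 ] 0.0 0.0011
((410.99993896484375, 162.99998474121094), (253.99996948242188, 7.999999046325684), -0.0)
pad yaw 89.18803382536005 0.2544559353672133
rib yaw 84.86570260343282 0.19118184189522613
tool y yaw 84.1644124429916
[ 0.52112701 -0.1360866   0.23800639] [ 0.63176465 -1.0585619  -0.86929069]
```

>>> carry_out(
  plan=[
    {"rot":[0,0,0],"xyz":[0,0.011,0.035],"grip":255},
    {"rot":[0,0,0],"xyz":[0,0.011,0.07],"grip":255},
    {"rot":[0,0,0],"xyz":[0,0.011,0.105],"grip":255},
    {"rot":[0,0,0],"xyz":[0,0.011,0.135],"grip":255},
    {"rot":[0,0,0],"xyz":[0,0.011,0.16],"grip":255},
    {"rot":[0,0,0],"xyz":[0,0.011,0.18],"grip":255},
    {"rot":[0,0,0],"xyz":[0,0.011,0.18],"grip":255},
    {"rot":[0,0,0],"xyz":[0,0.011,0.18],"grip":255},
  ],
)

```text
clock: 2.82
tool_pos: [0.5217, -0.1175, 0.0582]
eef_rot: [0.045, 0.999, 0.001, -0.001]
contact_force: [0.4, 0.8, 0.1]
opening: 0.005
finger_force: 0.0
```

Run:
```python
from h import *
s=r.get_state();im=r.snapshot("wrist");cv2.imwrite("pics/w2.png",im[:,:,::-1])
print(s["clock"],s["tool_pos"],s["eef_rot"],s["contact_force"])
q=blob(im,(24,150,120),(34,255,255));c=cam("wrist",s);print(q,ray(c,q[0],.042))
T=R.from_quat(s["eef_rot"]).as_matrix();print(T.T@(ray(c,q[0],.042)-s["tool_pos"]))
```

```text
2.8167 [ 0.52172926 -0.11747617  0.0581851 ] [ 4.49471217e-02  9.98988550e-01  5.00305139e-04 -1.17609797e-03] [0.41758234 0.84928362 0.1085553 ]
((486.3518371582031, 280.11199951171875), (53.0351448059082, 50.7044563293457), 2.726311206817627) [ 0.52846456 -0.03282949  0.042     ]
[0.00085462 0.08489502 0.01626309]
```

View pics/w2.png

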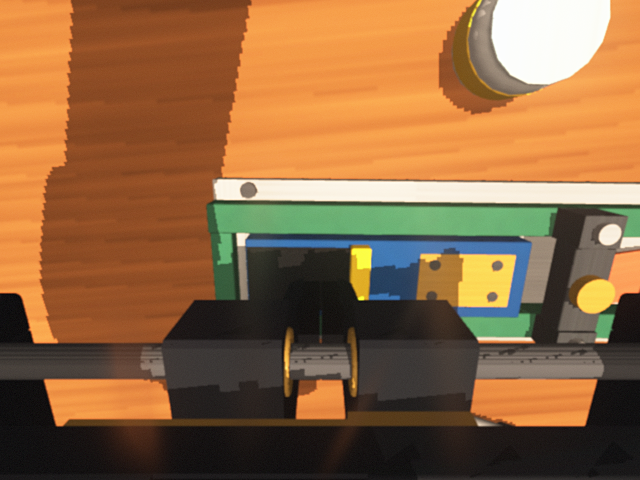

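The rib is at columns 350-371, row 270, and the fingertips (about 285-355) would overlap it slightly. I back off 8 mm and then lower to touch.

>>> carry_out(
  plan=[
    {"rot":[0,0,0],"xyz":[0,-0.008,0],"grip":255},
    {"rot":[0,0,0],"xyz":[0,-0.008,0],"grip":255},
    {"rot":[0,0,0],"xyz":[0,-0.008,0.008],"grip":255},
    {"rot":[0,0,0],"xyz":[0,-0.008,0.016],"grip":255},
    {"rot":[0,0,0],"xyz":[0,-0.008,0.022],"grip":255},
    {"rot":[0,0,0],"xyz":[0,-0.008,0.025],"grip":255},
    {"rot":[0,0,0],"xyz":[0,-0.008,0.027],"grip":255},
    {"rot":[0,0,0],"xyz":[0,-0.008,0.027],"grip":255},
  ],
)

```text
clock: 3.53
tool_pos: [0.5213, -0.127, 0.0314]
eef_rot: [0.046, 0.999, -0.0, -0.0]
contact_force: [-1.5, -0.4, 5.7]
opening: 0.003
finger_force: 2.5
```

>>> carry_out(
  plan=[
    {"rot":[0,0,0],"xyz":[0,0,0.002],"grip":255},
    {"rot":[0,0,0],"xyz":[0,0,0.004],"grip":255},
    {"rot":[0,0,0],"xyz":[0,0,0.006],"grip":255},
    {"rot":[0,0,0],"xyz":[0,0,0.008],"grip":255},
    {"rot":[0,0,0],"xyz":[0,0,0.008],"grip":255},
    {"rot":[0,0,0],"xyz":[0,0,0.008],"grip":255},
  ],
)

```text
clock: 4.03
tool_pos: [0.5214, -0.1271, 0.0263]
eef_rot: [0.046, 0.999, -0.001, 0.0]
contact_force: [-4.6, 0.4, 27.1]
opening: 0.004
finger_force: 13.6
```

>>> carry_out(
  plan=[
    {"rot":[0,0,0],"xyz":[0,0.003,0],"grip":255},
    {"rot":[0,0,0],"xyz":[0,0.006,0],"grip":255},
    {"rot":[0,0,0],"xyz":[0,0.009,0],"grip":255},
    {"rot":[0,0,0],"xyz":[0,0.012,0],"grip":255},
    {"rot":[0,0,0],"xyz":[0,0.015,0],"grip":255},
    {"rot":[0,0,0],"xyz":[0,0.018,0],"grip":255},
    {"rot":[0,0,0],"xyz":[0,0.021,0],"grip":255},
    {"rot":[0,0,0],"xyz":[0,0.024,0],"grip":255},
  ],
)

```text
clock: 4.7
tool_pos: [0.5236, -0.1137, 0.0264]
eef_rot: [0.05, 0.999, -0.007, 0.001]
contact_force: [-1.6, -17.9, 22.7]
opening: 0.008
finger_force: 11.4
```

Run:
```python
from h import *
s=r.get_state();im=r.snapshot("wrist");cv2.imwrite("pics/w3.png",im[:,:,::-1])
print(s["clock"],s["tool_pos"],s["eef_rot"],s["contact_force"],s["moment"])
```

```text
4.7 [ 0.52364203 -0.11367973  0.02639759] [ 5.02331362e-02  9.98713929e-01 -6.84523888e-03  5.13356234e-04] [ -1.56054218 -17.92114523  22.7327859 ] [-3.76966826  0.60400881  0.03758885]
```

View pics/w3.png

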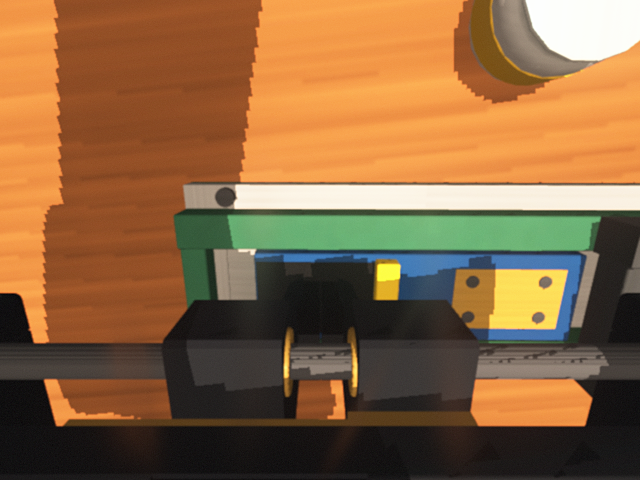

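The carrier is moving with the fingers: rib at columns 375-400, nose at column 583, just short of the bridge at 590. It is still pressed flat, with z at 26.4 mm. I keep going.

>>> carry_out(
  plan=[
    {"rot":[0,0,0],"xyz":[0,0.003,0],"grip":255},
    {"rot":[0,0,0],"xyz":[0,0.006,0],"grip":255},
    {"rot":[0,0,0],"xyz":[0,0.009,0],"grip":255},
    {"rot":[0,0,0],"xyz":[0,0.012,0],"grip":255},
    {"rot":[0,0,0],"xyz":[0,0.015,0],"grip":255},
    {"rot":[0,0,0],"xyz":[0,0.018,0],"grip":255},
  ],
)

```text
clock: 5.25
tool_pos: [0.5254, -0.096, 0.0264]
eef_rot: [0.05, 0.999, -0.007, 0.001]
contact_force: [-2.7, -17.6, 23.6]
opening: 0.004
finger_force: 11.7
```

>>> carry_out(
  plan=[
    {"rot":[0,0,0],"xyz":[0,0.003,0],"grip":255},
    {"rot":[0,0,0],"xyz":[0,0.006,0],"grip":255},
    {"rot":[0,0,0],"xyz":[0,0.009,0],"grip":255},
    {"rot":[0,0,0],"xyz":[0,0.012,0],"grip":255},
    {"rot":[0,0,0],"xyz":[0,0.015,0.001],"grip":255},
    {"rot":[0,0,0],"xyz":[0,0.018,0.001],"grip":255},
    {"rot":[0,0,0],"xyz":[0,0.021,0.001],"grip":255},
    {"rot":[0,0,0],"xyz":[0,0.024,0.001],"grip":255},
  ],
)

```text
clock: 5.92
tool_pos: [0.5274, -0.076, 0.0264]
eef_rot: [0.052, 0.999, -0.01, 0.0]
contact_force: [-4.0, -24.5, 33.1]
opening: 0.007
finger_force: 16.3
```

>>> carry_out(
  plan=[
    {"rot":[0,0,0],"xyz":[0,0.003,-0.001],"grip":255},
    {"rot":[0,0,0],"xyz":[0,0.006,-0.001],"grip":255},
    {"rot":[0,0,0],"xyz":[0,0.009,-0.001],"grip":255},
    {"rot":[0,0,0],"xyz":[0,0.012,-0.001],"grip":255},
    {"rot":[0,0,0],"xyz":[0,0.015,-0.001],"grip":255},
    {"rot":[0,0,0],"xyz":[0,0.018,-0.001],"grip":255},
    {"rot":[0,0,0],"xyz":[0,0.021,-0.001],"grip":255},
    {"rot":[0,0,0],"xyz":[0,0.024,-0.001],"grip":255},
  ],
)

```text
clock: 6.58
tool_pos: [0.5294, -0.0516, 0.0264]
eef_rot: [0.052, 0.999, -0.009, -0.0]
contact_force: [-2.8, -24.6, 24.4]
opening: 0.009
finger_force: 14.1
```

Run:
```python
from h import *
s=r.get_state();im=r.snapshot("wrist");cv2.imwrite("pics/w4.png",im[:,:,::-1])
print(s["clock"],s["tool_pos"],s["eef_rot"],s["contact_force"],s["moment"])
```

```text
6.5833 [ 0.52935177 -0.05160217  0.02641942] [ 5.20007852e-02  9.98605338e-01 -9.12452537e-03 -2.02926741e-04] [ -2.75570469 -24.62875826  24.41173319] [-5.12188873  0.50523229 -0.01863342]
```

View pics/w4.png

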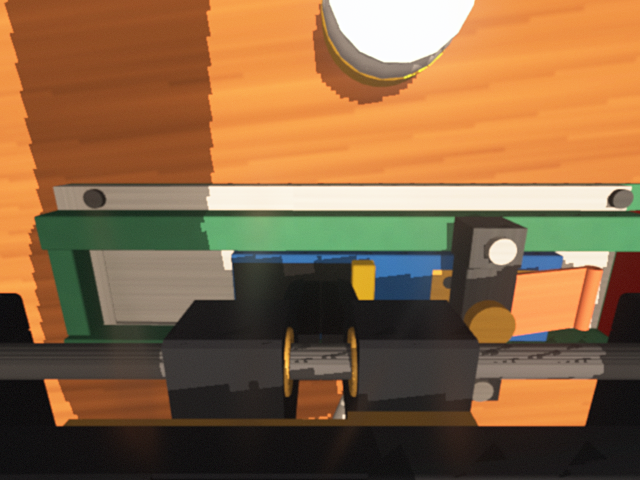

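The fingers are now up against the rib (columns 351-375). The nose is under the leaf at about column 560, and the lifter is still down behind. About 30 mm remains.

>>> carry_out(
  plan=[
    {"rot":[0,0,0],"xyz":[0,0.003,0],"grip":255},
    {"rot":[0,0,0],"xyz":[0,0.006,0],"grip":255},
    {"rot":[0,0,0],"xyz":[0,0.009,0],"grip":255},
    {"rot":[0,0,0],"xyz":[0,0.012,0],"grip":255},
    {"rot":[0,0,0],"xyz":[0,0.015,0],"grip":255},
    {"rot":[0,0,0],"xyz":[0,0.018,0],"grip":255},
    {"rot":[0,0,0],"xyz":[0,0.021,0],"grip":255},
  ],
)

```text
clock: 7.22
tool_pos: [0.5312, -0.0309, 0.0264]
eef_rot: [0.052, 0.999, -0.009, -0.0]
contact_force: [-2.7, -24.0, 25.5]
opening: 0.007
finger_force: 15.9
```

>>> carry_out(
  plan=[
    {"rot":[0,0,0],"xyz":[0,0.002,0],"grip":255},
    {"rot":[0,0,0],"xyz":[0,0.004,0],"grip":255},
    {"rot":[0,0,0],"xyz":[0,0.006,0],"grip":255},
  ],
)

```text
clock: 7.47
tool_pos: [0.5318, -0.0247, 0.0264]
eef_rot: [0.052, 0.999, -0.009, -0.0]
contact_force: [-2.9, -24.1, 25.7]
opening: 0.007
finger_force: 16.0
```

>>> carry_out(
  plan=[
    {"rot":[0,0,0],"xyz":[0,0.002,0],"grip":255},
    {"rot":[0,0,0],"xyz":[0,0.004,0],"grip":255},
    {"rot":[0,0,0],"xyz":[0,0.006,0],"grip":255},
    {"rot":[0,0,0],"xyz":[0,0.006,0],"grip":255},
  ],
)

```text
clock: 7.8
tool_pos: [0.5324, -0.0183, 0.0264]
eef_rot: [0.052, 0.999, -0.009, -0.0]
contact_force: [-2.4, -22.9, 26.6]
opening: 0.004
finger_force: 16.0
```

>>> carry_out(
  plan=[
    {"rot":[0,0,0],"xyz":[0,0.002,0],"grip":255},
    {"rot":[0,0,0],"xyz":[0,0.004,0],"grip":255},
    {"rot":[0,0,0],"xyz":[0,0.004,0],"grip":255},
  ],
)

```text
clock: 8.05
tool_pos: [0.5324, -0.0176, 0.0264]
eef_rot: [0.053, 0.999, -0.011, -0.001]
contact_force: [-1.6, -28.6, 27.0]
opening: 0.006
finger_force: 18.1
```

>>> carry_out(
  plan=[
    {"rot":[0,0,0],"xyz":[0,0.002,0],"grip":255},
    {"rot":[0,0,0],"xyz":[0,0.005,0],"grip":255},
    {"rot":[0,0,0],"xyz":[0,0.005,0],"grip":255},
  ],
)

```text
clock: 8.3
tool_pos: [0.5324, -0.0175, 0.0265]
eef_rot: [0.055, 0.998, -0.014, -0.002]
contact_force: [-1.6, -36.5, 26.0]
opening: 0.004
finger_force: 22.4
```

Run:
```python
from h import *
s=r.get_state();im=r.snapshot("wrist");cv2.imwrite("pics/w5.png",im[:,:,::-1])
print(s["clock"],s["tool_pos"],s["eef_rot"],s["contact_force"],s["moment"])
```

```text
8.3 [ 0.53236703 -0.01748563  0.02646695] [ 0.05500939  0.99838421 -0.01416031 -0.00155396] [ -1.58193838 -36.52746719  26.01035502] [-7.65945149  0.35769607 -0.00820786]
```

View pics/w5.png

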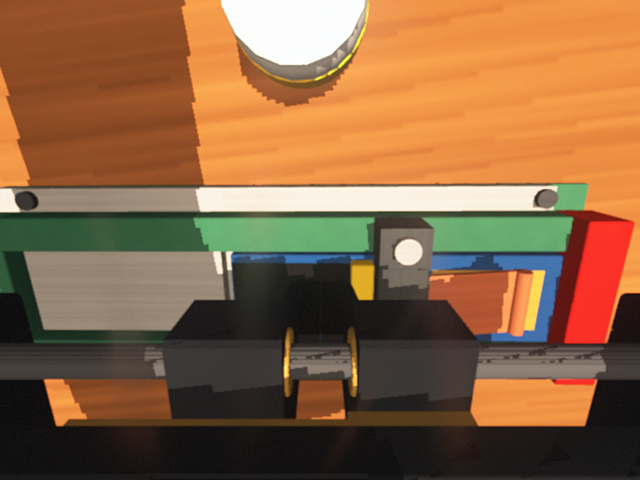

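The nose is against the red stop (column 565), and the plate behind the tail shows a separate edge at column 225. I ease the forward push off first and then lift.

>>> carry_out(
  plan=[
    {"rot":[0,0,0],"xyz":[0,-0.005,0],"grip":255},
    {"rot":[0,0,0],"xyz":[0,-0.01,0],"grip":255},
    {"rot":[0,0,0],"xyz":[0,-0.015,0],"grip":255},
    {"rot":[0,0,0],"xyz":[0,-0.02,0],"grip":255},
    {"rot":[0,0,0],"xyz":[0,-0.02,0],"grip":255},
  ],
)

```text
clock: 8.77
tool_pos: [0.5325, -0.0178, 0.0264]
eef_rot: [0.047, 0.999, -0.001, 0.001]
contact_force: [-3.7, -3.7, 25.7]
opening: 0.006
finger_force: 16.8
```

>>> carry_out(
  plan=[
    {"rot":[0,0,0],"xyz":[0,0,-0.004],"grip":255},
    {"rot":[0,0,0],"xyz":[0,0,-0.008],"grip":255},
    {"rot":[0,0,0],"xyz":[0,-0.001,-0.014],"grip":255},
    {"rot":[0,0,0],"xyz":[0,-0.003,-0.024],"grip":255},
    {"rot":[0,0,0],"xyz":[0,-0.006,-0.04],"grip":255},
    {"rot":[0,0,0],"xyz":[0,-0.01,-0.07],"grip":255},
    {"rot":[0,0,0],"xyz":[0,-0.01,-0.1],"grip":255},
    {"rot":[0,0,0],"xyz":[0,-0.01,-0.13],"grip":255},
  ],
)

```text
clock: 9.43
tool_pos: [0.5305, -0.0255, 0.1553]
eef_rot: [0.046, 0.999, 0.0, -0.0]
contact_force: [0.5, -0.2, -0.1]
opening: -0.0
finger_force: 0.0
```

>>> carry_out(
  plan=[
    {"rot":[0,0,0],"xyz":[0,0,-0.03],"grip":255},
    {"rot":[0,0,0],"xyz":[0,0,-0.06],"grip":255},
    {"rot":[0,0,0],"xyz":[0,0,-0.07],"grip":255},
    {"rot":[0,0,0],"xyz":[0,0,-0.07],"grip":255},
    {"rot":[0,0,0],"xyz":[0,0,-0.07],"grip":255},
  ],
)

```text
clock: 9.85
tool_pos: [0.5307, -0.0255, 0.2236]
eef_rot: [0.046, 0.999, 0.0, 0.0]
contact_force: [-0.2, -0.8, -0.5]
opening: 0.006
finger_force: 0.0
```

Run:
```python
from h import *
s=r.get_state();im=r.snapshot("wrist")
print(s["clock"],s["tool_pos"],s["contact_force"])
cv2.imwrite("pics/w6.png",cv2.resize(im[130:300,150:550,::-1],None,fx=2,fy=2,interpolation=2))
c=cam("wrist",s)
q=blob(im,(24,150,120),(34,255,255),(200,170,400,260));p=ray(c,q[0],.034);print(q,p,np.linalg.norm(p[:2]-[.525,-.0983]))
```

```text
9.85 [ 0.53070729 -0.02548196  0.22357678] [-0.1955198  -0.83102035 -0.50180843]
((346.5, 214.5), (39.0, 11.0), 90.0) [5.35312275e-01 3.59420308e-04 3.40000000e-02] 0.09919689631700282
```

View pics/w6.png

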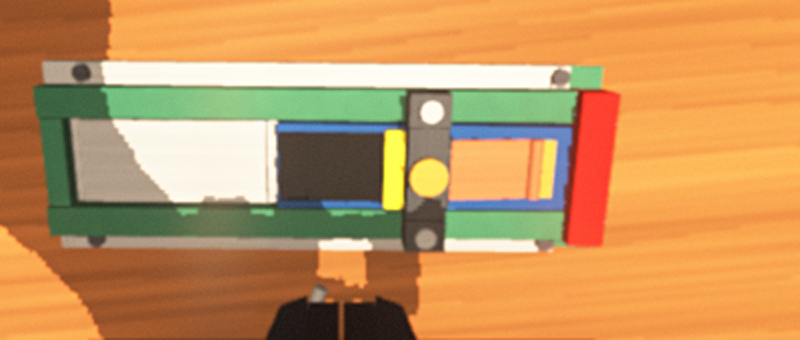

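The rib has moved 99 mm (95 to 105 expected). The nose is against the red stop at crop (572,165). The tail, at column 277, is clear of the lifter's front edge at 267, which matches the 6 mm gap expected at home. The hand is clear.

```bash
python3 -c "
from plant import r
print(r.finish_job())"
```

```text
the job is handed in; nothing more can be done
None
```

The carrier is home against the red stop after 99 mm of travel and the hand is clear, handed in at about 10 s; I inferred that the lifter popped up from the tail clearing its front edge, and did not measure its height.

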